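# Set the polishing-rest carriage against the marked stop

### The job

On the guide rail on the polishing bench, set the sliding carriage against the marked stop, the stop block with the round mushroom-shaped post on top. With the fingertips press down the spring pad in the middle of the carriage to free its brake, keep it pressed while you push the carriage along the rail until it rests against that stop, then let the pad come up so that the brake holds it there. Never drive the carriage along while its brake is on, do not pinch it by its two sides or press on it with great force, and leave the loose things on the bench where they are.

Things in the scene. Friction and masses are not known exactly. Their poses are not given: they have to be found in the camera images.
- rail: fixed steel guide rail on a base plate 100 x 440 x 10 mm; flange 50 mm wide, its top 36 mm above the bench. Origin at the centre of the plate's underside, on the bench top; y runs along the rail, x across it, z up.
- carriage: aluminium carriage captive on the rail, slides only along it; 60 mm wide, 116 mm long (its y, as the rail's). Origin at its middle, 36 mm above the bench. Raised end blocks, 26 mm long, tops 72 mm above the bench; between them a 64 mm pocket with the pad. Pad up: a brake holds it (about 25 N); pad pressed: it slides with 1 to 2 N.
- pad_top (a point): centre of the top face of the brake pad, a flat ribbed dark steel plate in the carriage's middle, 58 mm along the rail, 72 mm across; 57 mm above the bench when up, 15 mm below the end blocks' tops. Fingertips pressing it drag the carriage along by friction, or push on an end block's inner face, 32 mm from this point.
- pad (a joint): how far the pad is pressed down, m: 0 up (brake on), 0.008 fully down; it springs back. It takes about 10 N to free the brake, at 2 to 2.5 mm, and 12 N fully down; half-way or a little more (4 to 6 mm) is a good depth.
- stop_marked: the marked stop: fixed steel block on the rail, 70 mm across, 24 mm along it, top 72 mm above the bench, bearing a round mushroom-shaped post (34 mm across, top at 95 mm). Near either end of the rail. Origin on the rail's centre line at the block's middle, at bench height. The carriage rests against it when their origins are 70 mm apart along the rail.
- stop_plain: the other stop, near the rail's other end: the same block without a post. Fixed, origin likewise.
- scale_a: dark wooden knife-handle scale, flat slab 35 x 120 x 9 mm lying on the bench, loose, to be left alone; origin at the centre of its underside
- scale_b: brown wooden handle scale, slab 35 x 120 x 9 mm lying on the bench, loose, to be left alone; origin at the centre of its underside
- blade: steel knife-blade blank lying flat, about 190 x 30 x 4 mm, loose, to be left alone; origin at the centre of its underside
- spacer: upright brass spacer rod, 26 mm across, 50 mm tall, loose, to be left alone; origin at the centre of its underside
- pin_jar: small closed glass jar with steel cap, 56 mm across, 62 mm tall, loose, to be left alone; origin at the centre of its underside
- compound_bar: pale bar of polishing compound, 40 x 75 x 35 mm, loose, to be left alone; origin at the centre of its underside
- brush: hand brush about 200 mm long lying on the bench, loose, to be left alone; origin at the centre of its underside
- sand_drum: upright sanding drum, 60 mm across, 72 mm tall with its stub, loose, to be left alone; origin at the centre of its underside

How it is judged (in metres and radians):
On the way, in this order (a step that is already met when the one before it is completed fails the run):
1. the pad is pressed down (2 mm or more) (value of joint pad above 0.002 m), for 0.1 s.
2. the carriage reaches the marked stop (within 3 mm) with the pad still pressed (horizontal distance between carriage and stop_marked below 0.073 m and value of joint pad above 0.001 m), for 0.05 s.
At the end, for the whole second after the job is handed in: The carriage is at rest within 3 mm of touching the marked stop, and the pad is up again (within 0.8 mm), so that the brake holds (horizontal distance between carriage and stop_marked below 0.073 m and value of joint pad below 0.0008 m and linear speed of carriage below 0.005 m/s).
It fails at once if the carriage is driven along the rail (faster than 20 mm/s) with its brake on (linear speed of carriage above 0.02 m/s and value of joint pad below 0.0004 m).
It fails at once if the robot bears on the carriage with more than 45 N (contact force between any of the arm, the fingers and carriage above 45 N).
It fails at once if the carriage is pinched by its two sides (contact force between the fingers and pad_c1 above 2 N and contact force between the fingers and pad_c2 above 2 N).
It fails at once if a loose thing on the bench is moved more than 15 mm (distance of any of scale_a, scale_b, blade, spacer, pin_jar, compound_bar, brush, sand_drum from where it was at the start of the episode above 0.015 m).
It also fails if it takes over 35 s, if anything falls off the work surface, if the arm or the gripper's body presses on something with over 40 N, if the wrist force passes 120 N, or if a joint passes its speed limit or range.

### The arm

A 6-joint arm with a two-finger parallel gripper is mounted at the origin on the work surface. World frame = base frame: x ahead of the robot, y to its left, z up, the work surface at z = 0. Lengths are in mm, angles in rad, forces in N, time in s.
With the tool pointing down it reaches from about 300 to 775 mm from the base axis. Payload 14.6 kg.
Tool frame: the origin (TCP) lies where the fingers leave the gripper's body, on its centre line; the fingertips stand 97 mm ahead of it and the grasp point (between the pads) lies ahead of it (grip_depth is the z of the grasp point in the tool frame, in mm); z points along the fingers, y is the line along which they close (so a half turn about z gives the same grasp; the last joint's range is limited). The gripper opens to 94 mm and grips with 3 to 60 N. Pads are 16 mm wide; open, the fingers measure 119 mm over their backs; the gripper's body (75 mm by 177 mm) begins 78 mm behind the grasp point.
Start: joints at [-1.335, 0.3, 1.521, -0, 1.321, -0.067], TCP at [164, -524.971, 302.646] pointing down, gripper open.
Joint ranges: [-3.03, 3.03], [-0.79, 2.21], [0.23, 2.52], [-1.04, 4.18], [0, 3.07], [-2.55, 2.55]. Speed limits (rad/s): [2.22, 2.22, 2.57, 3.14, 3.14, 3.14].

### API

Orientations are given as [roll, pitch, yaw] about the fixed x, y, z axes, in that order (R = Rz(yaw) Ry(pitch) Rx(roll)).
In Python, from cell import read_state, camera, sign_off, regions_of, spot_point, grip_depth gives the robot as it stands. The module is installed in compiled form; this text tells all that it offers.
- The arm moves only by the tool send_rows, never from a script. Its argument "series" is a list of rows, each a list of 3 entries, a list of its own where there are three numbers: the shift along the world's x, y, z in mm, then the turn about the world's z in degrees, then the closure, from -1 (fully open) to 1 (shut), so that 0 is half open. A call has 1 to 12 rows; each row shifts and turns the commanded pose from where the row before left it; what a row does not reach is not made up. A row lasts 1/10 s, in which the tool goes at most 50 mm and 8.59 degrees, less where a joint would pass 70% of its speed; a pose out of reach is approached as far as the arm can. A call is refused whole if a number of a shift passes 50 or a number of a turn 8.59, either way. A call with a gripper value outside its range is refused whole. The fingers move at their own pace and stop on an object; "squeeze" is the grip in N (left out, the last holds). Time passes only in rows, so rows that do not move let the fingers close. It gives the time, the measured TCP pose, the force, the opening and the grip force at its end, in the units of the state.
- read_state(): the state, without advancing time (a new reading comes with each control period).
- camera(name): name is "scene" or "side" or "wrist"; returns a dict with "color" (420x560x3 uint8, blue, green, red), "fx", "fy", "cx", "cy" (pixels), "dist" ([k1, k2, p1, p2, k3] as OpenCV has them; the pictures are not rectified), "camera_from_world" (4x4, takes a point from world to camera coordinates). Camera axes: x right, y down, z forward; pixel columns grow to the right and rows downward; lengths in mm; the calibration is good to about 2 mm. A picture is of the moment at which its call begins. There is no depth.
- sign_off(): hands the job in; it is judged then, once.
Trained networks look in a picture, given as the dict that the camera call returned (one of the last four; its "shot" number tells which), for a name from the list of things; names that differ only in an ending like _2 or _b are one class to them, and where a whole thing is asked for, a point or a joint stands for the part that bears it (a point fixed in the world has none). Each returns a list of dicts, best first, with "confidence" (0 to 1); they miss things now and then, are a little off and sometimes report something else, mostly with a low value. They report only what shows in the picture. A call takes as long as a camera call.
- regions_of(thing, picture): "mask" (420x560 bool, what is visible of it).
- spot_point(thing, picture): "point" ([x, y, z] in mm, in the coordinates of the camera as it stood for that picture, good to about 4 mm: a listed point, or the origin of a listed thing).
The state is a dict: "clock": time; "joints": joint angles; "qd": joint speeds; "effort": joint torques, N m; "eef_pos": TCP position; "eef_rot": TCP orientation; "wrist_force": force on the tool from outside, world axes, zero at the start; "moment": the same for the moment, N m; "finger_gap": finger opening in mm; "finger_force": force on a finger pad.
Only numpy, scipy, OpenCV 4.12 (cv2) and the standard library are available. Lean on these libraries where they do the work, as an engineer would, in place of code of your own. Each camera call takes 0.05 s, during which the arm holds its last target. There are 200 camera calls.

## Working session

There is one attempt and no reset: what is moved stays moved. The work goes in short steps, Python scripts to look and compute and a tool call to move; the robot and the scene stay as the last step left them, time stands still between calls to the robot, and variables do not carry over. Pictures are saved under pics/ and viewed, at most 10 in all, crops included, and the job is handed in when it is done.

Besides the shell and the picture viewer there is one more tool, called after ">>>" as name(argument=value, ...), one argument or row to a line, values as JSON. send_rows: Moves the arm, as the interface text tells. Its arguments: {"type":"object","properties":{"series":{"type":"array"},"squeeze":{"type":"number"}},"required":["series"]}

```bash
mkdir -p pics
cat > h.py <<'E'
import numpy as np,cv2
from cell import *
def world(pic,p):
    return (np.linalg.inv(pic["camera_from_world"])@np.r_[p,1])[:3]
def look(cams,things,save=None):
    for c in cams:
        pic=camera(c)
        if save: cv2.imwrite(f"pics/{save}_{c}.png",pic["color"])
        for t in things:
            for d in spot_point(t,pic)[:2]:
                print(c,t,round(d["confidence"],2),world(pic,d["point"]).round(1))
E
python3 - <<'E'
from h import *
look(["scene","side"],["rail","carriage","pad_top","stop_marked","stop_plain","spacer","pin_jar","sand_drum","compound_bar"],"a")
s=read_state();print(s,grip_depth)
a=[cv2.imread(f"pics/a_{c}.png") for c in("scene","side")]
cv2.imwrite("pics/a.png",cv2.resize(np.hstack(a),(800,300)))
E
```

```text
scene rail 0.77 [515.5  73.1  -1.2]
scene rail 0.68 [ 4.468e+02 -4.976e+02  4.000e-01]
scene carriage 0.55 [513.7  85.5  36.8]
scene pad_top 0.79 [515.3  85.1  58.5]
scene stop_marked 0.59 [ 4.890e+02  2.118e+02 -2.000e-01]
scene stop_plain 0.73 [ 5.41e+02 -6.62e+01 -2.00e-01]
scene spacer 0.51 [648.  -58.3   2.6]
scene pin_jar 0.92 [594.6 241.1  -2.3]
scene sand_drum 0.93 [415.6 524.4  -2.4]
scene compound_bar 0.54 [ 3.708e+02  2.146e+02 -1.000e-01]
side rail 0.77 [517.1  79.6   3.1]
side carriage 0.65 [515.8  89.6  34. ]
side pad_top 0.75 [513.2  86.4  53.9]
side pad_top 0.42 [390.   93.   -1.9]
side stop_marked 0.76 [493.  212.4  -5.8]
side stop_plain 0.57 [ 5.443e+02 -6.350e+01  2.000e-01]
side spacer 0.57 [621.7  85.6  -2.2]
side pin_jar 0.89 [ 5.957e+02  2.452e+02 -4.000e-01]
side sand_drum 0.89 [412.4 526.5  -3.4]
side compound_bar 0.59 [423.5 -56.4  -0.9]
side compound_bar 0.57 [373.  215.9   4.3]
{'clock': 1.0, 'joints': array([-1.33458426e+00,  2.99929510e-01,  1.52098465e+00, -7.86155976e-06,
        1.32068663e+00, -6.66065426e-02]), 'qd': array([ 0.00100313,  0.00074768, -0.0011457 , -0.00073401, -0.00071114,
        0.00075697]), 'effort': array([ 1.36496445e-03, -5.31666791e+01, -3.52913868e+01,  7.08576757e-02,
        2.13351496e-02,  1.29925945e-05]), 'eef_pos': array([ 164.00908091, -524.97769507,  302.63588818]), 'eef_rot': array([-3.14158404e+00,  7.05900421e-06,  3.02820551e-01]), 'wrist_force': array([-0.283001  ,  1.10513716, -1.24633193]), 'moment': array([0.04405274, 0.02028699, 0.01432356]), 'finger_force': 0.0, 'finger_gap': 93.74954077722218} 78.39999999999999
```

View pics/a_scene.png

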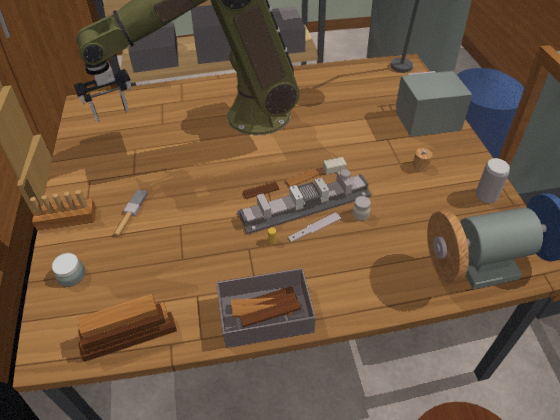

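View pics/a_side.png

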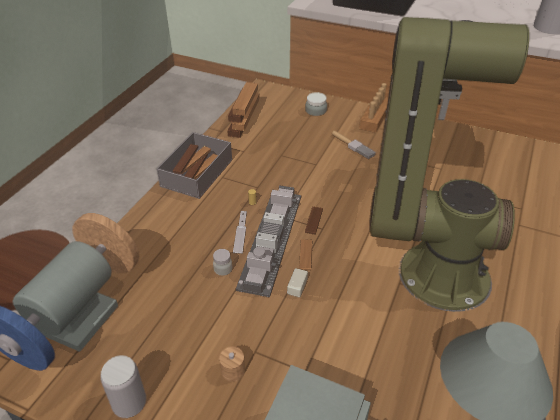

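The marked stop (mushroom post) is at the +y end: (350,180) in scene, (259,255) in side. The carriage sits between the stops at about (315,192) in scene and (268,228) in side. I'll close the fingers and move above the pad.

>>> send_rows(
  series=[
    [[10,20,0],0,1],
    [[22,38,0],-1,1],
    [[22,38,0],-1,1],
    [[22,38,0],-1,1],
    [[22,38,0],-1,1],
    [[22,38,0],-1,1],
    [[22,38,0],-1,1],
    [[22,38,0],-1,1],
    [[22,38,0],0,1],
    [[22,38,0],0,1],
    [[22,38,0],0,1],
    [[22,38,0],0,1],
  ],
  squeeze=10,
)

```text
clock: 2.2
eef_pos: [416.6, -85.2, 302.9]
eef_rot: [3.141, -0.001, 0.181]
wrist_force: [0.2, -0.5, -0.6]
finger_gap: 2.1
finger_force: 0.0
```

>>> send_rows(
  series=[
    [[22,38,0],0,1],
    [[22,38,0],0,1],
    [[22,38,0],0,1],
    [[22,38,0],0,1],
    [[10,20,0],0,1],
    [[0,0,0],0,1],
    [[0,0,0],0,1],
  ],
)

```text
clock: 2.9
eef_pos: [513.8, 84.9, 302.4]
eef_rot: [3.141, 0.001, 0.181]
wrist_force: [-0.1, -1.0, 0.1]
finger_gap: 0.5
finger_force: 0.0
```

Run:
```python
from h import *
s=read_state();print(s["clock"],s["eef_pos"],s["eef_rot"],s["finger_gap"],s["wrist_force"])
look(["wrist","scene","side"],["rail","carriage","pad_top","stop_marked","stop_plain"],"b")
```

```text
2.9 [513.77497064  84.90914554 302.41029102] [3.14149639e+00 5.79827149e-04 1.81355641e-01] 0.45577719815621304 [-0.11724525 -1.0034983   0.07457265]
wrist rail 0.88 [511.1  76.5   3. ]
wrist carriage 0.74 [508.3  85.   37.4]
wrist pad_top 0.84 [511.1  90.1  59.3]
wrist stop_marked 0.87 [ 4.913e+02  2.105e+02 -3.000e-01]
wrist stop_plain 0.58 [542.2 -69.1   2. ]
scene rail 0.55 [514.9  73.8  -2.3]
scene carriage 0.94 [514.8  83.3  35.3]
scene carriage 0.54 [414.4 526.6  -2.9]
scene pad_top 0.63 [515.   86.5  58.5]
scene stop_marked 0.62 [491.3 212.8  -2.3]
scene stop_plain 0.56 [647.6 -60.    1.1]
scene stop_plain 0.55 [541.8 -64.1  -1. ]
side rail 0.9 [516.4  78.2   4.9]
side carriage 0.58 [515.   90.2  33.5]
side carriage 0.49 [620.2  84.8  -4.9]
side pad_top 0.84 [515.5  87.8  56. ]
side stop_marked 0.83 [490.7 214.7  -3.8]
side stop_plain 0.73 [ 5.426e+02 -6.740e+01  4.000e-01]
```

View pics/b_wrist.png

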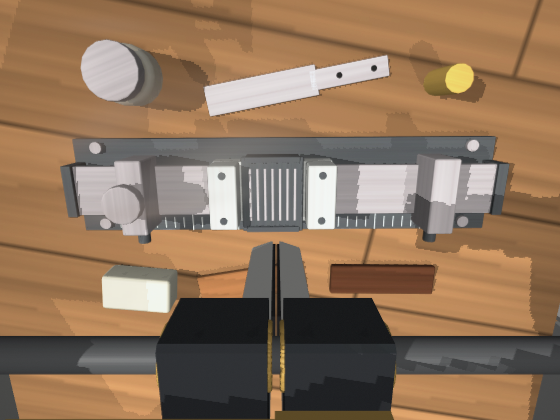

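The wrist view agrees: the carriage is in the middle at (272,195) and the marked stop with its post is on the left at (125,205). Next I descend over the pad, a little towards that stop.

>>> send_rows(
  series=[
    [[-1,6,-25],0,1],
    [[-1,6,-35],0,1],
    [[0,0,-35],0,1],
    [[0,0,-30],0,1],
    [[0,0,-10],0,1],
    [[0,0,-6],0,1],
    [[0,0,0],0,1],
    [[0,0,0],0,1],
  ],
)

```text
clock: 4.6
eef_pos: [512.5, 97.1, 162.9]
eef_rot: [3.141, -0.002, 0.181]
wrist_force: [-0.8, 0.2, -0.2]
finger_gap: 0.5
finger_force: 0.0
```

>>> send_rows(
  series=[
    [[0,0,-2],0,1],
    [[0,0,-1],0,1],
    [[0,0,-1],0,1],
    [[0,0,0],0,1],
    [[0,0,0],0,1],
  ],
)

```text
clock: 5.1
eef_pos: [512.0, 97.0, 157.7]
eef_rot: [-3.142, -0.0, 0.181]
wrist_force: [-0.1, -0.6, 0.1]
finger_gap: 0.3
finger_force: 0.0
```

>>> send_rows(
  series=[
    [[0,0,-2],0,1],
    [[0,0,-1],0,1],
    [[0,0,-1],0,1],
    [[0,0,0],0,1],
    [[0,0,0],0,1],
  ],
)

```text
clock: 5.6
eef_pos: [512.0, 97.0, 153.8]
eef_rot: [3.142, -0.0, 0.181]
wrist_force: [-2.7, -0.5, 4.7]
finger_gap: 0.7
finger_force: 2.3
```

>>> send_rows(
  series=[
    [[0,0,-1],0,1],
    [[0,0,-1],0,1],
    [[0,0,0],0,1],
    [[0,0,0],0,1],
  ],
)

```text
clock: 6.0
eef_pos: [512.0, 97.1, 152.1]
eef_rot: [3.142, -0.0, 0.181]
wrist_force: [-4.2, -0.3, 9.7]
finger_gap: 0.6
finger_force: 4.9
```

>>> send_rows(
  series=[
    [[0,0,-1],0,1],
    [[0,0,-1],0,1],
    [[0,0,0],0,1],
    [[0,0,0],0,1],
  ],
)

```text
clock: 6.4
eef_pos: [512.1, 97.1, 150.2]
eef_rot: [3.142, -0.0, 0.181]
wrist_force: [-4.5, 0.2, 10.8]
finger_gap: 0.5
finger_force: 5.1
```

>>> send_rows(
  series=[
    [[0,0,-1],0,1],
    [[0,0,0],0,1],
    [[0,0,0],0,1],
  ],
)

```text
clock: 6.7
eef_pos: [512.0, 97.1, 149.2]
eef_rot: [3.142, -0.0, 0.181]
wrist_force: [-4.7, -0.3, 10.5]
finger_gap: 0.6
finger_force: 5.3
```

>>> send_rows(
  series=[
    [[-0.4,2,0],0,1],
    [[-0.5,3,0],0,1],
    [[-0.5,3,0],0,1],
    [[-0.5,3,0],0,1],
    [[-0.5,3,0],0,1],
    [[-0.5,3,0],0,1],
    [[-0.6,3,0],0,1],
    [[-0.6,3,0],0,1],
    [[-0.6,3,0],0,1],
    [[-0.4,2,0],0,1],
    [[-0.4,2,0],0,1],
    [[0,0,0],0,1],
  ],
)

```text
clock: 7.9
eef_pos: [506.4, 127.2, 149.2]
eef_rot: [-3.142, 0.0, 0.181]
wrist_force: [-4.7, 1.1, 10.5]
finger_gap: 0.6
finger_force: 5.3
```

Run:
```python
from h import *
look(["wrist","scene","side"],["carriage","pad_top","stop_marked"],"c")
```

```text
wrist carriage 0.61 [507.8 118.3  40.5]
wrist pad_top 0.56 [504.3 119.9  56.2]
wrist stop_marked 0.8 [486.2 213.1  -4.3]
scene carriage 0.88 [510.3 112.2  37.7]
scene pad_top 0.69 [510.7 113.8  52.8]
scene stop_marked 0.71 [488.  212.2   1.9]
side carriage 0.67 [511.1 118.7  37.2]
side carriage 0.33 [516.6  77.5   5.1]
side pad_top 0.69 [507.6 118.8  53.6]
side pad_top 0.39 [517.   78.9   3.1]
side stop_marked 0.91 [488.9 213.4  -7.2]
side stop_marked 0.7 [596.1 244.1   1.7]
```

The carriage follows the fingers, and about 27 mm remain.

>>> send_rows(
  series=[
    [[-0.4,2,0],0,1],
    [[-0.5,3,0],0,1],
    [[-0.5,3,0],0,1],
    [[-0.5,3,0],0,1],
    [[-0.5,3,0],0,1],
    [[-0.4,2,0],0,1],
    [[-0.4,2,0],0,1],
    [[0,0,0],0,1],
  ],
)

```text
clock: 9.3
eef_pos: [503.1, 145.2, 149.1]
eef_rot: [-3.142, 0.001, 0.181]
wrist_force: [-6.2, -0.4, 10.1]
finger_gap: 0.7
finger_force: 5.3
```

>>> send_rows(
  series=[
    [[-0.2,1,0],0,1],
    [[-0.2,1,0],0,1],
    [[-0.2,1,0],0,1],
    [[-0.2,1,0],0,1],
    [[0,0,0],0,1],
    [[0,0,0],0,1],
  ],
)

```text
clock: 9.9
eef_pos: [502.3, 149.0, 149.1]
eef_rot: [-3.142, 0.001, 0.181]
wrist_force: [-6.3, -2.3, 10.7]
finger_gap: 0.3
finger_force: 5.3
```

>>> send_rows(
  series=[
    [[-0.2,1,0],0,1],
    [[-0.2,1,0],0,1],
    [[-0.2,1,0],0,1],
    [[0,0,0],0,1],
    [[0,0,0],0,1],
  ],
)

```text
clock: 10.4
eef_pos: [501.7, 152.1, 149.1]
eef_rot: [-3.142, 0.0, 0.181]
wrist_force: [-6.3, -0.9, 10.0]
finger_gap: 0.7
finger_force: 5.3
```

>>> send_rows(
  series=[
    [[-0.2,1,0],0,1],
    [[-0.2,1,0],0,1],
    [[0,0,0],0,1],
    [[0,0,0],0,1],
  ],
)

```text
clock: 10.8
eef_pos: [501.3, 154.1, 149.1]
eef_rot: [-3.142, 0.0, 0.181]
wrist_force: [-5.5, -1.0, 10.3]
finger_gap: 1.0
finger_force: 5.3
```

>>> send_rows(
  series=[
    [[-0.2,1,0],0,1],
    [[-0.2,1,0],0,1],
    [[0,0,0],0,1],
    [[0,0,0],0,1],
  ],
)

```text
clock: 11.2
eef_pos: [501.4, 155.5, 149.3]
eef_rot: [3.14, -0.001, 0.181]
wrist_force: [-2.6, -7.0, 10.6]
finger_gap: 0.5
finger_force: 5.2
```

>>> send_rows(
  series=[
    [[-0.2,1,0],0,1],
    [[-0.2,1,0],0,1],
    [[0,0,0],0,1],
    [[0,0,0],0,1],
  ],
)

```text
clock: 11.6
eef_pos: [501.3, 157.4, 149.5]
eef_rot: [3.14, -0.002, 0.181]
wrist_force: [-0.2, -7.3, 9.7]
finger_gap: 0.7
finger_force: 5.2
```

Run:
```python
from h import *
look(["wrist","scene","side"],["carriage","pad_top","stop_marked"],"d")
```

```text
wrist carriage 0.82 [498.8 144.3  37. ]
wrist pad_top 0.88 [499.9 148.7  56.3]
wrist stop_marked 0.84 [4.896e+02 2.135e+02 3.000e-01]
scene carriage 0.77 [505.  139.3  35.1]
scene pad_top 0.54 [507.  143.3  50.1]
scene stop_marked 0.68 [489.7 214.1   0.6]
side carriage 0.85 [504.6 147.2  33.3]
side carriage 0.67 [5.17e+02 7.81e+01 4.00e-01]
side pad_top 0.43 [502.7 145.3  50.9]
side stop_marked 0.56 [490.  214.4  -4.1]
```

View pics/d_wrist.png

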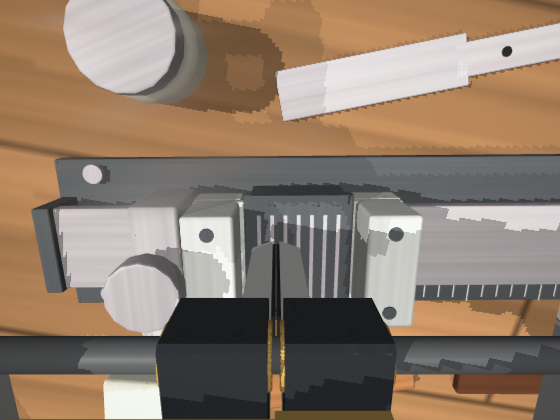

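The carriage's end block is flush against the marked stop (edge at about column 183), and the side force rose to 7 N with the fingers starting to slip, so it is in contact. Now I lift straight up.

>>> send_rows(
  series=[
    [[0,0,-0.5],0,1],
    [[0,0,0],0,1],
    [[0,0,1],0,1],
    [[0,0,1],0,1],
    [[0,0,1],0,1],
    [[0,0,2],0,1],
    [[0,0,3],0,1],
    [[0,0,5],0,1],
    [[0,0,20],0,1],
    [[0,0,40],0,1],
    [[0,0,40],0,1],
    [[0,0,0],0,1],
  ],
)

```text
clock: 13.4
eef_pos: [501.8, 158.5, 266.3]
eef_rot: [-3.141, -0.008, 0.181]
wrist_force: [-0.5, 0.9, 0.2]
finger_gap: 0.4
finger_force: 0.0
```

Run:
```python
from h import *
look(["wrist","scene","side"],["carriage","pad_top","stop_marked"],"e")
```

```text
wrist carriage 0.83 [500.5 140.   39. ]
wrist pad_top 0.97 [499.1 147.5  62. ]
wrist stop_marked 0.88 [489.1 214.4  -1.6]
scene carriage 0.57 [506.7 142.7  35. ]
scene pad_top 0.84 [505.1 142.6  58.1]
scene stop_marked 0.65 [488.2 209.5  -1.2]
side carriage 0.95 [503.9 143.9  31.6]
side pad_top 0.85 [502.4 146.1  59.3]
side stop_marked 0.58 [493.1 213.8  -4.5]
```

View pics/e_wrist.png

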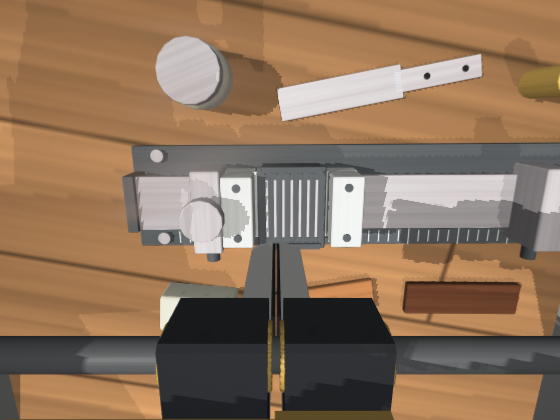

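The end block touches the stop block at column 221 and the pad is up, so I'm handing in.

```bash
python3 -c "
from cell import sign_off
print(sign_off())"
```

```text
the job is handed in; nothing more can be done
None
```

The carriage rests against the marked stop with the pad up and the brake holding, as far as the last camera views show. I handed the job in at about 13.5 s on the robot's clock; no verdict was returned.

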